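# Clamp a breadboard in the test frame

### The arm

A 6-joint arm with a two-finger parallel gripper is mounted at the origin on the work surface. World frame = base frame: x ahead of the robot, y to its left, z up, the work surface at z = 0. Lengths are in m, angles in rad, forces in N, time in s.
With the tool pointing down it reaches from about 0.35 to 1 m from the base axis. Payload 7.1 kg.
Tool frame: the origin (TCP) lies on the front face of the gripper's body, between the roots of the fingers; the fingertips stand 73 mm ahead of it and the grasp point (between the pads) lies 54 mm ahead of it; x points along the fingers, z is the direction in which the jaws open and shut, and the axes are right-handed (so a half turn about x gives the same grasp; the last joint's range is limited). The gripper opens to 85 mm and grips with 20 to 120 N. Pads are 22 mm wide; open, the fingers measure 114 mm over their backs; the gripper's body (76 mm by 85 mm) begins 54 mm behind the grasp point. The pads swing forward as they close: fully open they stand 13 mm farther back than shut.
Start: joints at [1.246, 0.423, 1.63, -0, 1.089, -0.019], TCP at [0.188, 0.596, 0.304] pointing down, gripper open.
Joint ranges: [-3, 3], [-0.9, 2.11], [0.09, 2.58], [-1.31, 4.45], [0.11, 2.69], [-2.54, 2.54]. Speed limits (rad/s): [2.39, 2.39, 3.01, 3.14, 3.14, 3.14].

### API

Orientations are given as a unit quaternion [x, y, z, w].
In Python, from bench import * gives the robot as it stands. The module is installed in compiled form; this text tells all that it offers.
- The arm moves only by the tool servo_tool, never from a script. Its argument "deltas" is a list of rows, each an object with "xyz": the shift along the tool's x, y, z in cm, a list of three; "angular": the turn, a rotation vector about the tool's x, y, z in degrees, a list of three; "grip": the closure in counts, from 0 (fully open) to 255 (shut). A call has 1 to 8 rows; each row is the pose to reach, as a shift and turn from the pose commanded when the call began, along the tool's axes at that moment; what a row does not reach only later rows make up. A row lasts 1/8 s, in which the tool goes at most 62.5 mm and 10.7 degrees, less where a joint would pass 70% of its speed; a pose out of reach is approached as far as the arm can. A call with a gripper value outside its range is refused whole. The fingers move at their own pace and stop on an object; "force" is the grip in N (left out, the last holds). Time passes only in rows, so rows that repeat a pose let the fingers close. It gives the time, the measured TCP pose, the force and the opening at its end, in the units of the state.
- observe(): the state, without advancing time (a new reading comes with each control period).
- read_camera(name): name is "scene" or "top" or "wrist"; returns the picture (480x640x3 uint8, red, green, blue); there is no depth.
- get_calibration(name): a dict with "camera_matrix" (3x3 intrinsics, pixels), "eye" and "attitude" of the camera in the world; the wrist camera has in their place "hand_eye" (4x4, takes a point from camera to tool coordinates, whose origin is the TCP and whose axes are the tool frame's). Camera axes: x right, y up, looking along -z (the intrinsics and any distortion apply to the point x, -y, -z); pixel columns grow to the right and rows downward; lengths in m; the calibration is good to about 2 mm. A picture is of the moment at which its call begins: read the wrist's pose just before it. get_calibration takes no time and is no camera call.
- close_job(): hands the job in, once; it reports no verdict.
The state is a dict: "clock": time; "joints": joint angles; "qd": joint speeds; "tau": joint torques, N m; "ee_pos": TCP position; "orientation": TCP orientation; "wrist_force": force on the tool from outside, world axes, zero at the start; "torque": the same for the moment, N m; "finger_gap": finger opening in m.
Only numpy, scipy, OpenCV 4.12 (cv2) and the standard library are available. Lean on these libraries where they do the work, as an engineer would, in place of code of your own. Each camera call takes 0.05 s, during which the arm holds its last target.

### The job

Push the bar of the frame's sprung hold-down arm back until the arm flips up and stays up, bring the breadboard in under it, between the guide rails and fully home against the stop with its connector block outermost, then push the bar forward again so that the arm snaps down and bears on the board. Leave the meter, the mouse and the parts tray where they are.

Things in the scene. Friction and masses are not known exactly. Their poses are not given: they have to be found in the camera images.
- fixture: Aluminium loading frame fixed to the bench. Origin on the bench at the foot of the stop face's middle; x is the loading direction (boards slide in along +x on the bare bench), z up. The stop bar, 100 mm wide (y), 22 mm high, has its face at x = 0. Two rails, 16 mm high, 12 mm thick, 78 mm apart, run from x = -60 mm to 0; flared ends widen to about 115 mm at x = -97 mm.
- hinge (a point): Axis of the hold-down arm, level along the frame's y (axes as the frame's): 20 mm behind the stop face (x), 60 mm over the bench. Held by two grey bracket cheeks behind the stop (frame x 12 to 58 mm, 22 to 30 mm either side of the middle, 72 mm high).
- hold_arm (a joint): Angle of the L-shaped steel arm. 0: down; grows as it flips up and its bar tips back (+x), end stop 1.0. Over-centre spring: below 0.5 rad it drives the arm down, above 0.5 rad up, and it stays at either end by itself. Torque about 0.55 N m at either end (7 N at the bar), none at 0.5 rad. Resting on a board that is home it reads about 0.12.
- foot (a point): Centre of the rubber ball foot (24 mm diameter) under the tip of the arm's forward beam, 65 mm in front of the hinge. Arm down: its underside is 6 mm over the bench, 45 mm in front of the stop, and blocks the channel; arm up: more than 70 mm clear.
- bar (a point): Centre of the arm's black push bar, round, 70 mm long (frame's y), 16 mm diameter, on a 22 mm wide steel lever 90 mm from the hinge. Arm down: leaning forward, 43 mm before the hinge (-x) and 139 mm over the bench; pushed to the frame's +x it flips the arm up. Arm up (1.0): leaning back, 43 mm behind the hinge, again 139 mm up; pushed to -x it brings the arm down.
- board_mid (a point): Centre (7 mm over its underside) of the loose breadboard: white plastic on an aluminium plate, 130 mm long (x), 70 mm wide (y), 14 mm thick, 0.15 to 0.31 kg, flat on the bench before the frame's mouth, off to the +y side, askew. Its x points from the connector block to the end that goes in first. Home: 65 mm in front of the stop face.
- board_edge (a point): Middle of the outer face of the grey connector block, 18 mm over the board's underside, 65 mm behind board_mid, axes the same. The block stands along the board's outer end: 18 mm thick (x), 56 mm wide (y), top 32 mm over the underside, outer face flush with the board's end. Home: 130 mm in front of the stop face.
- meter: Bystander: grey hand meter 170 x 80 x 34 mm, loose on the bench; origin under its centre.
- mouse: Bystander: black computer mouse 105 x 60 x 34 mm, loose; origin under its centre.
- tray: Bystander: grey open parts tray 180 x 120 x 40 mm, loose; origin under its centre.
There are look-alikes about, which are no part of the job. What is shaped like the part that bears board_mid but orange is not meant.

How it is judged:
By the outcome, as a careful person would: the job done as asked, in the order asked, and still so for the second after the job is handed in, with the robot touching nothing.
It also fails if it takes over 67 s, if anything falls off the work surface, if the arm or the gripper's body presses on something with over 40 N, if the wrist force passes 120 N, or if a joint passes its speed limit or range.

## Working session

There is one attempt and no reset: what is moved stays moved. The work goes in short steps, Python scripts to look and compute and a tool call to move; the robot and the scene stay as the last step left them, time stands still between calls to the robot, and variables do not carry over. Pictures are saved under pics/ and viewed, and the job is handed in when it is done.

Besides the shell and the picture viewer there is one more tool, called after "Request:" by a JSON object that holds its "api" and its "payload". servo_tool: Moves the arm, as the interface text tells. Its arguments: {"type":"object","properties":{"deltas":{"type":"array"},"force":{"type":"number"}},"required":["deltas"]}

```bash
mkdir -p pics; ls
python3 - <<'E'
from bench import *
import cv2,numpy as np
s=observe()
for k,v in s.items(): print(k,np.round(v,4) if not isinstance(v,dict) else v)
for n in ["scene","top","wrist"]:
    im=read_camera(n); cv2.imwrite(f"pics/{n}0.png",im[:,:,::-1])
    print(n,get_calibration(n))
E
```

```text
pics
clock 0.0
joints [ 1.246   0.4239  1.6307  0.      1.0886 -0.019 ]
qd [ 0.0005 -0.001   0.0004  0.002  -0.001   0.0001]
tau [ 3.30000e-03 -5.57394e+01 -2.81734e+01  2.00000e-04  7.30000e-03
 -1.00000e-04]
ee_pos [0.188  0.5956 0.3031]
orientation [-0.4183  0.5708  0.4177  0.5699]
wrist_force [-0.2918  0.7083 -0.1133]
torque [ 0.0089 -0.0068  0.0209]
finger_gap 0.0855
scene {'camera_matrix': array([[621.09523275,   0.        , 321.79513212],
       [  0.        , 621.09523275, 244.08889827],
       [  0.        ,   0.        ,   1.        ]]), 'eye': array([ 1.54728837, -0.00322147,  1.16628596]), 'attitude': array([0.25570378, 0.26150441, 0.64768471, 0.66838277])}
top {'camera_matrix': array([[511.32400212,   0.        , 321.15706123],
       [  0.        , 511.32400212, 246.54270305],
       [  0.        ,   0.        ,   1.        ]]), 'eye': array([3.30253377e-01, 5.46324340e-04, 1.38624778e+00]), 'attitude': array([ 0.06323285, -0.06193558, -0.69959937,  0.70903195])}
wrist {'camera_matrix': array([[355.37383245,   0.        , 319.04290243],
       [  0.        , 355.37383245, 239.96423565],
       [  0.        ,   0.        ,   1.        ]]), 'hand_eye': array([[-5.06802118e-04,  2.88161883e-01, -9.57581575e-01,
        -6.98724167e-02],
       [-6.20981893e-04,  9.57581422e-01,  2.88162166e-01,
         7.37320656e-02],
       [ 9.99999679e-01,  7.40682015e-04, -3.06360982e-04,
         2.49733990e-04],
       [ 0.00000000e+00,  0.00000000e+00,  0.00000000e+00,
         1.00000000e+00]])}
```

View pics/top0.png

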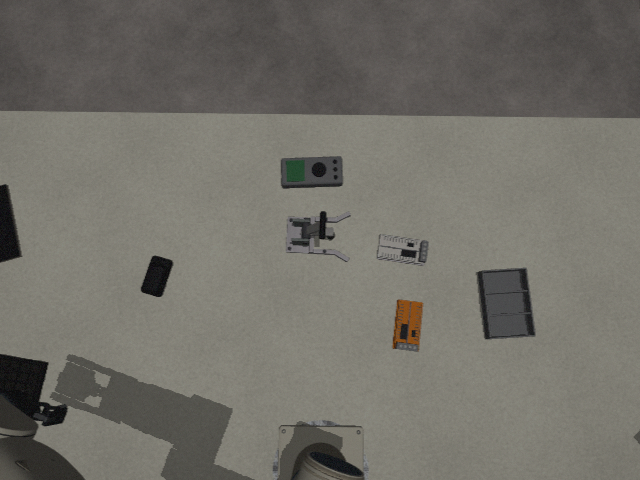

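View pics/scene0.png

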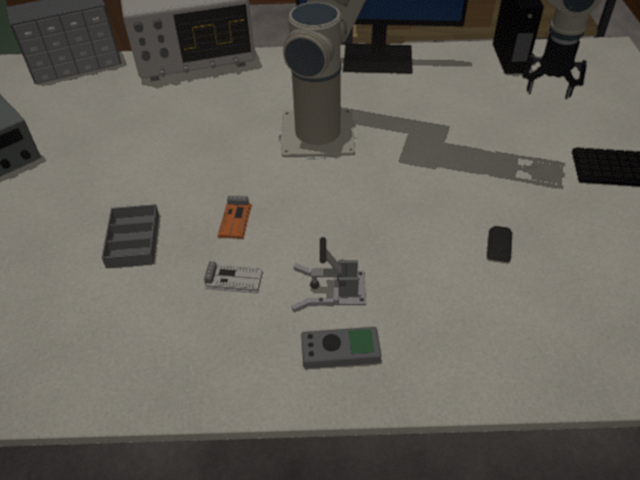

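View pics/wrist0.png

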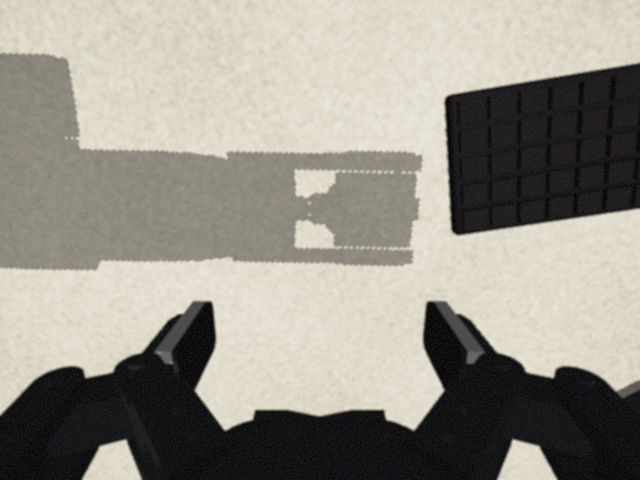

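```bash
cat > h.py <<'E'
import numpy as np, cv2
from scipy.spatial.transform import Rotation as R
from bench import *
def cam(name,s=None):
    c=get_calibration(name); K=c["camera_matrix"]
    if name=="wrist":
        s=s or observe(); T=c["hand_eye"]; Rt=R.from_quat(s["orientation"]).as_matrix()
        return K,Rt@T[:3,:3],Rt@T[:3,3]+np.array(s["ee_pos"])
    return K,R.from_quat(c["attitude"]).as_matrix(),np.array(c["eye"])
def ray(C,px):
    K,A,e=C; d=np.array([(px[0]-K[0,2])/K[0,0],-(px[1]-K[1,2])/K[1,1],-1.]); return e,A@d
def onz(C,px,z):
    e,d=ray(C,px); return e+d*(z-e[2])/d[2]
def tri(C1,p1,C2,p2):
    e1,d1=ray(C1,p1); e2,d2=ray(C2,p2); d1/=np.linalg.norm(d1); d2/=np.linalg.norm(d2)
    t=np.linalg.lstsq(np.c_[d1,-d2],e2-e1,rcond=None)[0]
    a=e1+d1*t[0]; b=e2+d2*t[1]; return (a+b)/2,np.linalg.norm(a-b)
def proj(C,P):
    K,A,e=C; v=A.T@(np.array(P)-e); return np.array([K[0,0]*v[0]/-v[2]+K[0,2],K[1,1]*-v[1]/-v[2]+K[1,2]])
def delta(p,q=None,s=None):
    "tool cm and rotvec deg from present pose to world p, quat q"
    s=s or observe(); r=R.from_quat(s["orientation"])
    d=r.inv().apply(np.array(p)-np.array(s["ee_pos"]))*100
    a=np.zeros(3) if q is None else (r.inv()*R.from_quat(q)).as_rotvec(degrees=True)
    return np.round(d,2),np.round(a,1)
E
python3 - <<'E'
from h import *
C=cam("top")
for n,p,z in [("fixL top",(287,216),.0),("fixL bot",(287,253),.0),("flare top",(350,212),.016),("flare bot",(349,261),.016),("bar top",(323,213),.139),("bar bot",(323,237),.139),
 ("b1",(379,234),.014),("b2",(377,258),.014),("b3",(428,241),.014),("b4",(425,265),.014),("meter",(312,172),.034),("mouse",(157,276),.034)]:
    print(n,np.round(onz(C,p,z),3))
s=observe();print(np.round(R.from_quat(s["orientation"]).as_matrix(),3))
for n,c in (("top",(270,140,180,150)),("scene",(190,180,200,200))):
    im=cv2.imread(f"pics/{n}0.png");x,y,w,h=c
    cv2.imwrite(f"pics/{n}0z.png",cv2.resize(im[y:y+h,x:x+w],(w*4,h*4) if n=="top" else (w*3,h*3),interpolation=cv2.INTER_CUBIC))
E
```

```text
fixL top [0.664 0.101 0.   ]
fixL bot [0.559 0.098 0.   ]
flare top [ 0.673 -0.073  0.016]
flare bot [ 0.537 -0.071  0.016]
bar top [0.639 0.001 0.139]
bar bot [0.578 0.    0.139]
b1 [ 0.613 -0.153  0.014]
b2 [ 0.546 -0.147  0.014]
b3 [ 0.595 -0.287  0.014]
b4 [ 0.529 -0.277  0.014]
meter [0.781 0.033 0.034]
mouse [0.487 0.44  0.034]
[[-0.    -0.954  0.301]
 [-0.001  0.301  0.954]
 [-1.     0.    -0.001]]
```

View pics/top0z.png

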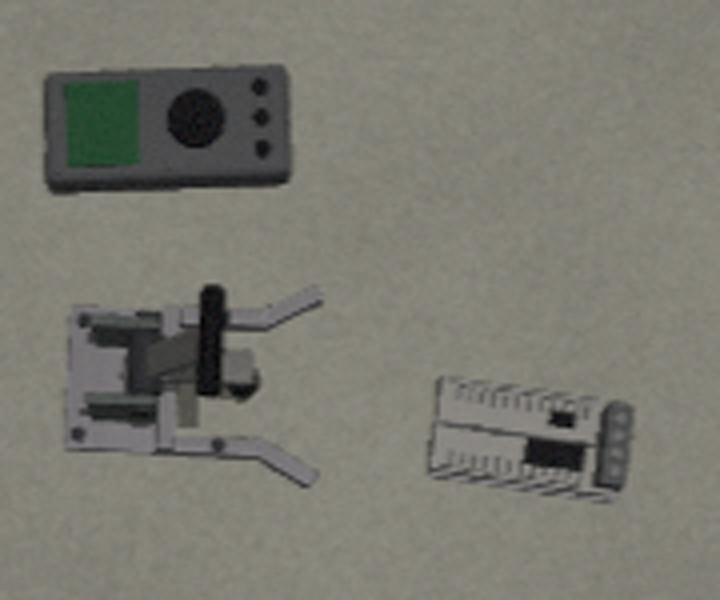

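View pics/scene0z.png

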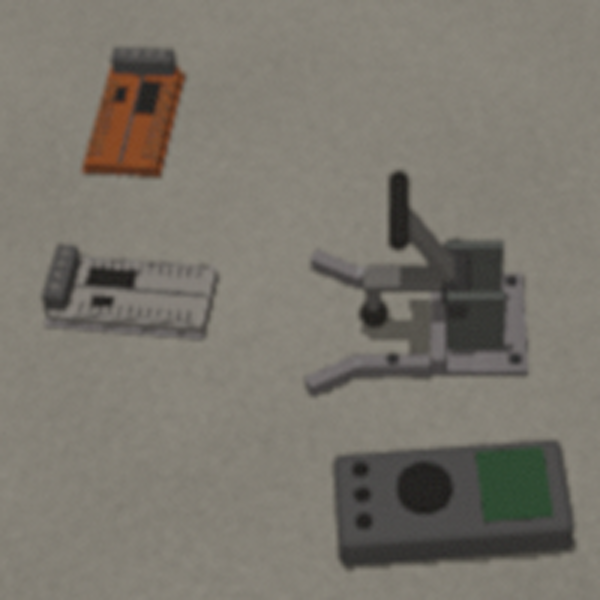

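Run:
```python
from h import *
q=R.from_matrix(np.array([[0,0,1],[0,1,0],[-1,0,0.]])).as_quat();print(q)
print(delta([0.60,-0.08,0.32],q))
```

```text
[0.         0.70710678 0.         0.70710678]
(array([ -1.61, -59.63, -52.03]), array([72.5, -0.1,  0. ]))
```

Request:
{"api": "servo_tool", "payload": {"deltas": [{"xyz": [-1.6, -59.6, -52.0], "angular": [72.5, 0, 0], "grip": 255}, {"xyz": [-1.6, -59.6, -52.0], "angular": [72.5, 0, 0], "grip": 255}, {"xyz": [-1.6, -59.6, -52.0], "angular": [72.5, 0, 0], "grip": 255}, {"xyz": [-1.6, -59.6, -52.0], "angular": [72.5, 0, 0], "grip": 255}, {"xyz": [-1.6, -59.6, -52.0], "angular": [72.5, 0, 0], "grip": 255}, {"xyz": [-1.6, -59.6, -52.0], "angular": [72.5, 0, 0], "grip": 255}, {"xyz": [-1.6, -59.6, -52.0], "angular": [72.5, 0, 0], "grip": 255}, {"xyz": [-1.6, -59.6, -52.0], "angular": [72.5, 0, 0], "grip": 255}], "force": 60}}

```text
clock: 1.15
ee_pos: [0.4491, 0.1673, 0.3142]
orientation: [0.001, 0.707, -0.001, 0.707]
wrist_force: [0.4, 0.7, 1.3]
finger_gap: 0.0003
```

Run:
```python
from h import *
q=[0,2**-.5,0,2**-.5]
s=observe();print(s["clock"],s["ee_pos"],s["joints"]);print(delta([0.60,-0.08,0.32],q))
```

```text
1.15 [0.44910756 0.16731972 0.31417335] [3.31777632e-01 1.94076210e-01 1.93434399e+00 5.00160667e-05
 1.01281410e+00 3.33590792e-01]
(array([ -0.58, -24.7 ,  15.13]), array([-0.1,  0. , -0. ]))
```

Request:
{"api": "servo_tool", "payload": {"deltas": [{"xyz": [-0.6, -24.7, 15.1], "angular": [0, 0, 0], "grip": 255}, {"xyz": [-0.6, -24.7, 15.1], "angular": [0, 0, 0], "grip": 255}, {"xyz": [-0.6, -24.7, 15.1], "angular": [0, 0, 0], "grip": 255}, {"xyz": [-0.6, -24.7, 15.1], "angular": [0, 0, 0], "grip": 255}, {"xyz": [-0.6, -24.7, 15.1], "angular": [0, 0, 0], "grip": 255}, {"xyz": [-0.6, -24.7, 15.1], "angular": [0, 0, 0], "grip": 255}]}}

```text
clock: 1.9
ee_pos: [0.6002, -0.0802, 0.3196]
orientation: [0.001, 0.707, -0.001, 0.707]
wrist_force: [0.4, 0.9, 0.9]
finger_gap: -0.0001
```

Run:
```python
from h import *
s=observe();print(s["clock"],s["ee_pos"],s["orientation"])
im=read_camera("wrist"); cv2.imwrite("pics/w1.png",im[:,:,::-1])
```

```text
1.9 [ 0.60022413 -0.08024539  0.31959787] [ 0.00119277  0.70704681 -0.00138915  0.70716438]
```

View pics/w1.png

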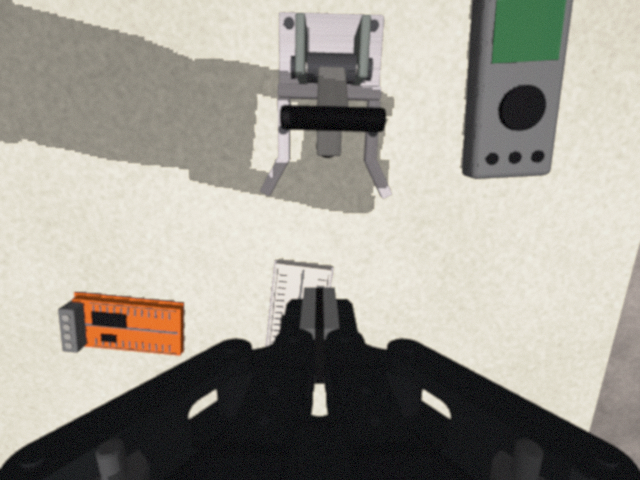

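Run:
```python
from h import *
im=cv2.imread("pics/w1.png")
x,y,w,h=240,0,170,215
cv2.imwrite("pics/w1z.png",cv2.resize(im[y:y+h,x:x+w],(w*4-80,int(h*4*(w*4-80)/(w*4))),interpolation=cv2.INTER_CUBIC))
C=cam("wrist")
# bar mask
g=im.max(2); m=(g<45).astype(np.uint8); m[160:]=0;m[:100]=0;m[:,:270]=0;m[:,395:]=0
n,l,st,ce=cv2.connectedComponentsWithStats(m)
for i in range(1,n):
    if st[i][4]>100: print(st[i],ce[i])
print(np.round([onz(C,(282,118),.139),onz(C,(385,119),.139),onz(C,(262,191),.016),onz(C,(391,195),.016)],4))
# full: fixture predicted pts
```

```text
[ 281  106  104   28 2343] [333.16389245 118.19547589]
[[ 0.5744  0.0048  0.139 ]
 [ 0.6431  0.004   0.139 ]
 [ 0.5387 -0.063   0.016 ]
 [ 0.6748 -0.0677  0.016 ]]
```

View pics/w1z.png

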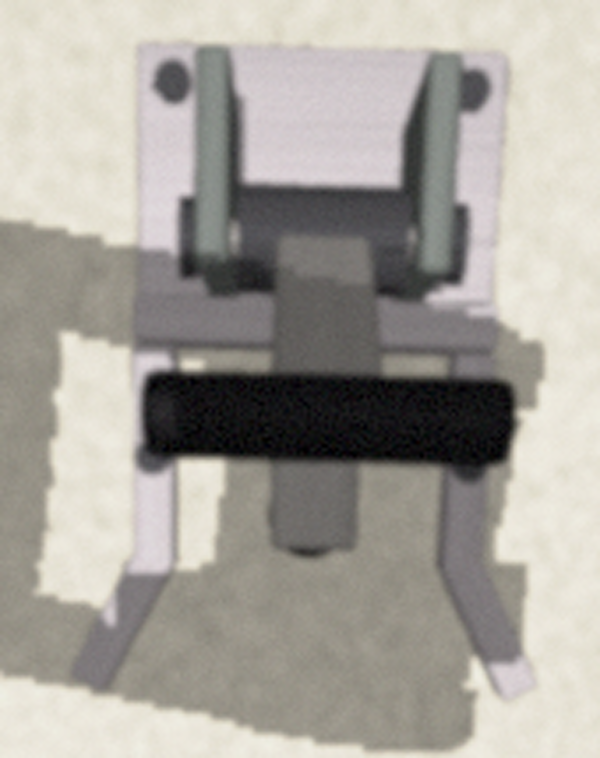

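Run:
```python
from h import *
s=observe();C=cam("wrist",s)
f=600/170
for n,p,z in [("stopL",(133,347),.022),("stopR",(492,352),.022),("railinL",(171,562),.016),("railinR",(442,562),.016),("railoutL",(133,565),.016),("flL",(85,685),.016),("flR",(520,690),.016),("barL",(145,415),.139),("barR",(514,420),.139),("cheekLfar",(212,46),.072),("cheekRfar",(446,53),.072)]:
    print(n,np.round(onz(C,(240+p[0]/f,p[1]/f),z)*1000,1))
```

```text
stopL [559.2  27.4  22. ]
stopR [657.3  25.8  22. ]
railinL [567.5 -30.4  16. ]
railinR [646.3 -30.7  16. ]
railoutL [556.4 -31.2  16. ]
flL [540.7 -66.3  16. ]
flR [670.9 -68.2  16. ]
barL [573.8   5.1 139. ]
barR [643.5   4.  139. ]
cheekLfar [584.4  85.1  72. ]
cheekRfar [636.4  83.6  72. ]
```

Request:
{"api": "servo_tool", "payload": {"deltas": [{"xyz": [6, 2, 0.4], "angular": [0, 0, 0], "grip": 255}, {"xyz": [12.2, 4, 0.8], "angular": [0, 0, 0], "grip": 255}, {"xyz": [12.2, 4, 0.8], "angular": [0, 0, 0], "grip": 255}, {"xyz": [12.2, 5.5, 0.8], "angular": [0, 0, 0], "grip": 255}, {"xyz": [12.2, 7, 0.8], "angular": [0, 0, 0], "grip": 255}, {"xyz": [12.2, 8.5, 0.8], "angular": [0, 0, 0], "grip": 255}, {"xyz": [12.2, 10, 0.8], "angular": [0, 0, 0], "grip": 255}, {"xyz": [12.2, 11, 0.8], "angular": [0, 0, 0], "grip": 255}]}}

```text
clock: 2.95
ee_pos: [0.6085, 0.0331, 0.2008]
orientation: [0.0, 0.705, 0.0, 0.709]
wrist_force: [-0.3, -0.0, 0.5]
finger_gap: -0.0006
```

Run:
```python
from h import *
s=observe();print(s["clock"],s["ee_pos"],s["wrist_force"])
a=read_camera("wrist");b=read_camera("scene")[180:340,190:400]
cv2.imwrite("pics/2.png",np.hstack([cv2.resize(a,(400,300)),cv2.resize(b,(394,300))])[:,:,::-1])
```

```text
2.95 [0.60852974 0.03309997 0.20081263] [-0.25538407 -0.0464987   0.46824797]
```

View pics/2.png

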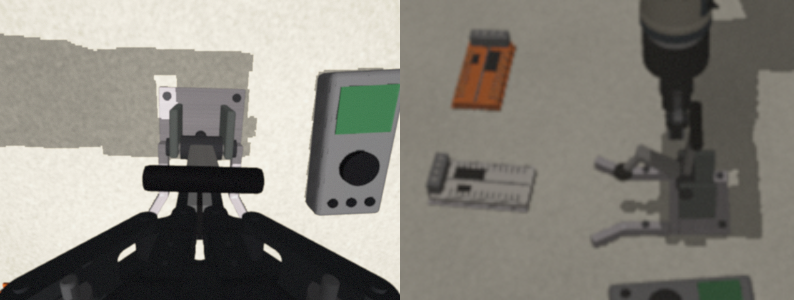

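Request:
{"api": "servo_tool", "payload": {"deltas": [{"xyz": [0, 1, 0], "angular": [0, 0, 0], "grip": 255}, {"xyz": [0, 2, 0], "angular": [0, 0, 0], "grip": 255}, {"xyz": [0, 2.5, 0], "angular": [0, 0, 0], "grip": 255}, {"xyz": [0, 2.5, 0], "angular": [0, 0, 0], "grip": 255}]}}

```text
clock: 3.55
ee_pos: [0.6073, 0.0576, 0.1978]
orientation: [-0.0, 0.707, 0.0, 0.707]
wrist_force: [0.4, 0.1, 0.2]
finger_gap: 0.0
```

Run:
```python
from h import *
s=observe();print(s["clock"],s["ee_pos"],s["wrist_force"])
a=read_camera("wrist");b=read_camera("scene")[180:340,190:400]
cv2.imwrite("pics/3.png",np.hstack([cv2.resize(a,(400,300)),cv2.resize(b,(394,300))])[:,:,::-1])
```

```text
3.55 [0.60725745 0.05755834 0.19783404] [0.44946856 0.1076549  0.23605429]
```

View pics/3.png

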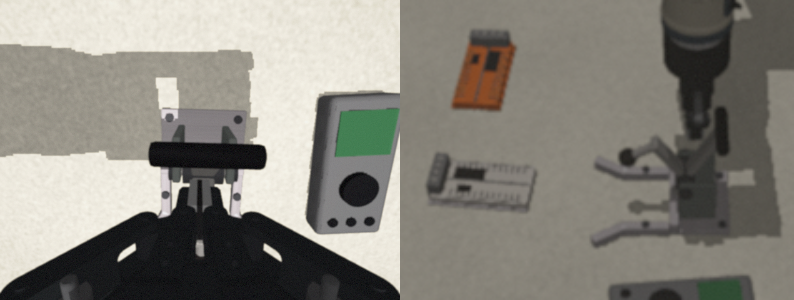

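Request:
{"api": "servo_tool", "payload": {"deltas": [{"xyz": [-6, -1, 0], "angular": [0, 0, 0], "grip": 255}, {"xyz": [-12, -6, -1], "angular": [0, 0, 0], "grip": 0}, {"xyz": [-12, -12, -1], "angular": [0, 0, 0], "grip": 0}, {"xyz": [-12, -18, -2], "angular": [0, 0, 0], "grip": 0}, {"xyz": [-12, -24, -3], "angular": [0, 0, 0], "grip": 0}, {"xyz": [-12, -30, -3.5], "angular": [0, 0, 0], "grip": 0}, {"xyz": [-12, -31, -3.5], "angular": [0, 0, 0], "grip": 0}, {"xyz": [-12, -31, -3.5], "angular": [0, 0, 0], "grip": 0}]}}

```text
clock: 4.65
ee_pos: [0.5719, -0.2536, 0.3178]
orientation: [0.001, 0.707, -0.001, 0.707]
wrist_force: [-0.7, 0.6, 0.6]
finger_gap: 0.0853
```

Run:
```python
from h import *
s=observe();print(s["clock"],s["ee_pos"],s["orientation"])
im=read_camera("wrist"); cv2.imwrite("pics/w4.png",im[:,:,::-1])
```

```text
4.65 [ 0.57192112 -0.25361128  0.31778772] [ 0.0010437   0.70720961 -0.00073608  0.70700278]
```

View pics/w4.png

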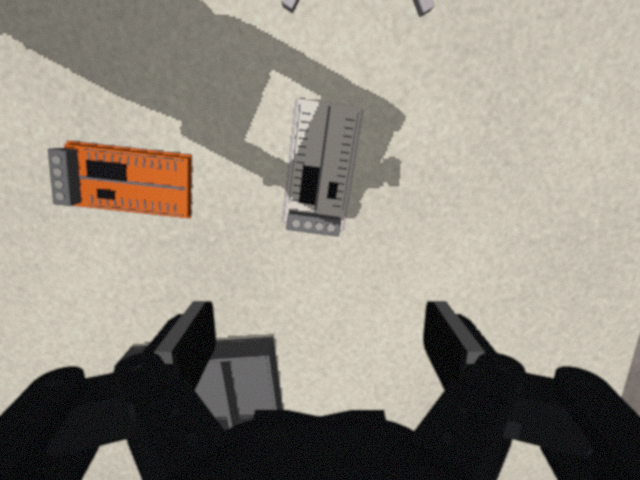

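Run:
```python
from h import *
im=cv2.imread("pics/w4.png")
x,y,w,h=270,80,110,170
cv2.imwrite("pics/w4z.png",cv2.resize(im[y:y+h,x:x+w],(w*4-55,h*4-85),interpolation=cv2.INTER_CUBIC))
```

```text
(no output)
```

View pics/w4z.png

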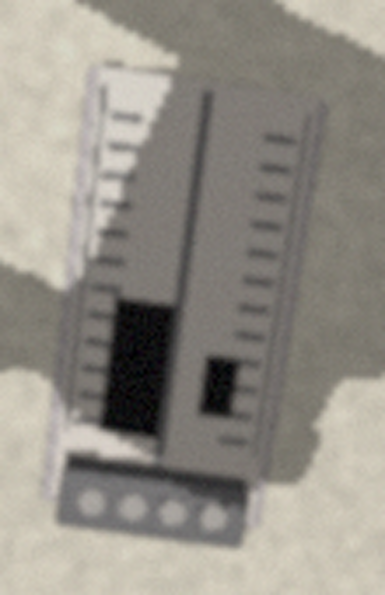

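Run:
```python
from h import *
s=observe();C=cam("wrist",s)
for n,p,z in [("oL",(57,522),.032),("oR",(240,546),.032),("iR",(246,490),.032),("iL",(65,470),.032),("fL",(92,66),.014),("fR",(325,100),.014),("bL",(43,497),.014),("bR",(256,525),.014)]:
    print(n,np.round(onz(C,(270+p[0]/3.5,80+p[1]/3.5),z)*1000,1))
```

```text
oL [ 537.8 -273.6   32. ]
oR [ 592.  -281.1   32. ]
iR [ 593.5 -264.    32. ]
iL [ 540.5 -257.9   32. ]
fL [ 549.6 -146.2   14. ]
fR [ 615.2 -155.3   14. ]
bL [ 531.9 -270.4   14. ]
bR [ 597.9 -279.5   14. ]
```

Request:
{"api": "servo_tool", "payload": {"deltas": [{"xyz": [6, -1.8, -0.6], "angular": [8, 0, 0], "grip": 0}, {"xyz": [12, -1.8, -0.6], "angular": [8, 0, 0], "grip": 0}, {"xyz": [17, -1.8, -0.6], "angular": [8, 0, 0], "grip": 0}, {"xyz": [21, -1.8, -0.6], "angular": [8, 0, 0], "grip": 0}, {"xyz": [23.3, -1.8, -0.6], "angular": [8, 0, 0], "grip": 0}, {"xyz": [23.3, -1.8, -0.6], "angular": [8, 0, 0], "grip": 0}]}}

```text
clock: 5.45
ee_pos: [0.5659, -0.2694, 0.0838]
orientation: [0.049, 0.706, -0.049, 0.704]
wrist_force: [0.5, -0.2, -0.5]
finger_gap: 0.0855
```

Run:
```python
from h import *
s=observe();print(s["clock"],s["ee_pos"],s["orientation"],s["wrist_force"])
im=read_camera("wrist"); cv2.imwrite("pics/w5.png",im[:,:,::-1])
```

```text
5.45 [ 0.56587845 -0.26941684  0.0838335 ] [ 0.04936774  0.70634111 -0.04854379  0.70447751] [ 0.46444048 -0.16429906 -0.54352023]
```

View pics/w5.png

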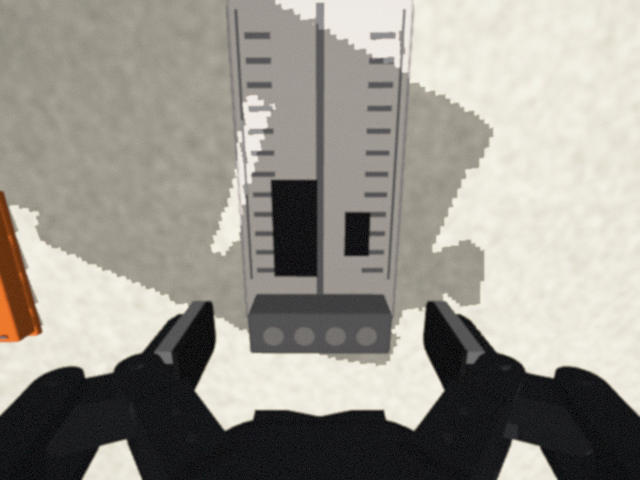

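Request:
{"api": "servo_tool", "payload": {"deltas": [{"xyz": [0, 0, 0], "angular": [0, 0, 0], "grip": 255}, {"xyz": [0, 0, 0], "angular": [0, 0, 0], "grip": 255}, {"xyz": [0, 0, 0], "angular": [0, 0, 0], "grip": 255}, {"xyz": [0, 0, 0], "angular": [0, 0, 0], "grip": 255}], "force": 50}}

```text
clock: 6.0
ee_pos: [0.5672, -0.2713, 0.0871]
orientation: [0.049, 0.704, -0.05, 0.706]
wrist_force: [0.5, 0.8, 5.9]
finger_gap: 0.0547
```

Run:
```python
from h import *
s=observe();print(s["clock"],s["ee_pos"],s["orientation"],s["wrist_force"],s["finger_gap"])
im=read_camera("wrist"); cv2.imwrite("pics/w6.png",im[:,:,::-1])
```

```text
6.0 [ 0.56724189 -0.27133867  0.08712899] [ 0.04909272  0.70432988 -0.04987574  0.70641471] [0.52572756 0.75754281 5.91982411] 0.05468524626328874
```

View pics/w6.png

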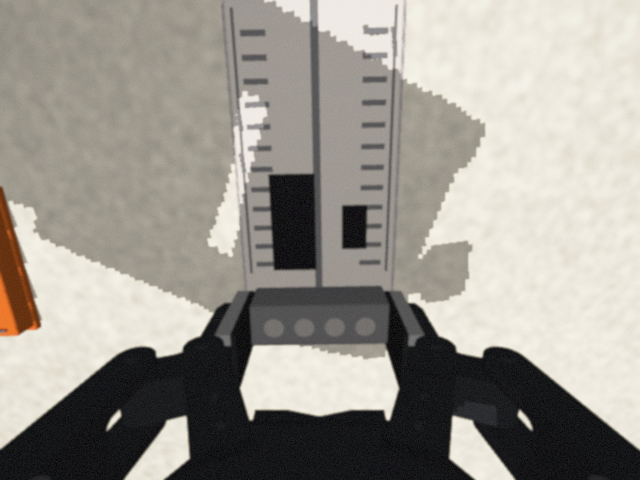

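Request:
{"api": "servo_tool", "payload": {"deltas": [{"xyz": [-0.2, 1.2, 0.9], "angular": [-2, 0, 0], "grip": 255}, {"xyz": [-0.2, 2.8, 2.1], "angular": [-5, 0, 0], "grip": 255}, {"xyz": [-0.2, 4.1, 3.2], "angular": [-7.1, 0, 0], "grip": 255}, {"xyz": [-0.2, 4.1, 3.2], "angular": [-7.1, 0, 0], "grip": 255}]}}

```text
clock: 6.55
ee_pos: [0.6053, -0.2333, 0.0872]
orientation: [0.005, 0.707, -0.005, 0.708]
wrist_force: [1.0, 2.0, 2.1]
finger_gap: 0.055
```

Run:
```python
from h import *
s=observe();print(s["clock"],s["ee_pos"],s["orientation"],s["wrist_force"],s["finger_gap"])
im=read_camera("wrist"); cv2.imwrite("pics/w7.png",im[:,:,::-1])
im=read_camera("top")[180:300,270:450]; cv2.imwrite("pics/t7.png",cv2.resize(im,(720,480),interpolation=cv2.INTER_CUBIC)[:,:,::-1])
```

```text
6.55 [ 0.60529319 -0.23328094  0.08716478] [ 0.00465234  0.70661342 -0.00478648  0.70756831] [1.00246255 2.03562916 2.11733933] 0.054950611482279824
```

View pics/w7.png

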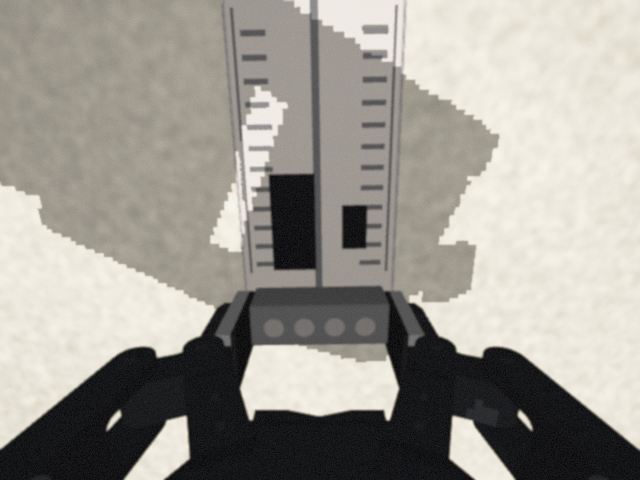

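View pics/t7.png

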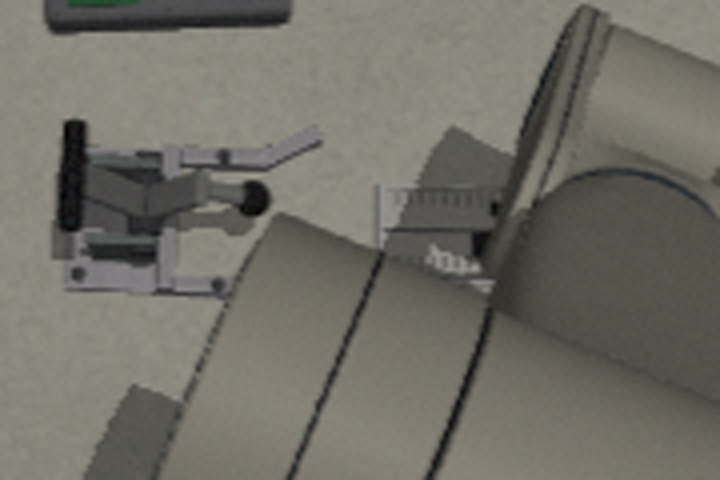

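Run:
```python
from h import *
s=observe();C=cam("wrist",s)
a,b=onz(C,(313,5),.014),onz(C,(318.5,280),.014);print(a,b,np.degrees(np.arctan2((a-b)[0],(a-b)[1])))
for p in [(222,5),(403,5),(245,285),(393,285)]: print(onz(C,p,.012))
r=R.from_quat(s["orientation"]).as_matrix();print(np.round(r,4))
O=np.array([.6083,.0265]);xh=np.array([.0155,.9999]);yh=np.array([-.9999,.0155])
for p in (a,b,s["ee_pos"]): d=np.array(p[:2])-O; print(d@xh,d@yh)
```

```text
[ 0.60384382 -0.11741399  0.014     ] [ 0.60405883 -0.22164489  0.014     ] -0.11819201152651172
[ 0.57148343 -0.11630392  0.012     ]
[ 0.63582666 -0.11731454  0.012     ]
[ 0.57145087 -0.22435893  0.012     ]
[ 0.63701556 -0.22543667  0.012     ]
[[ 9.000e-04  1.540e-02  9.999e-01]
 [-1.000e-04  9.999e-01 -1.540e-02]
 [-1.000e+00 -1.000e-04  9.000e-04]]
-0.1439686709649207 0.0022250691780850173
-0.2481858161555721 0.00039449976356341647
-0.26075166108171066 -4.618995722251141e-05
```

Request:
{"api": "servo_tool", "payload": {"deltas": [{"xyz": [0, 1, 0], "angular": [0.9, 0, 0], "grip": 255}, {"xyz": [0, 3, 0], "angular": [0.9, 0, 0], "grip": 255}, {"xyz": [0, 5, 0], "angular": [0.9, 0, 0], "grip": 255}, {"xyz": [0, 7, 0], "angular": [0.9, 0, 0], "grip": 255}, {"xyz": [0, 8.5, 0], "angular": [0.9, 0, 0], "grip": 255}, {"xyz": [0, 9.5, 0], "angular": [0.9, 0, 0], "grip": 255}, {"xyz": [0, 9.5, 0], "angular": [0.9, 0, 0], "grip": 255}]}}

```text
clock: 7.52
ee_pos: [0.6052, -0.1384, 0.0872]
orientation: [0.011, 0.707, -0.011, 0.707]
wrist_force: [0.1, 4.7, 5.7]
finger_gap: 0.0547
```

Run:
```python
from h import *
s=observe();print(s["clock"],s["ee_pos"],s["orientation"],s["wrist_force"],s["finger_gap"])
im=read_camera("wrist"); cv2.imwrite("pics/w8.png",im[:,:,::-1])
im=read_camera("scene")[180:340,190:400]; cv2.imwrite("pics/s8.png",cv2.resize(im,(788,600),interpolation=cv2.INTER_CUBIC)[:,:,::-1])
O=np.array([.6083,.0265]);xh=np.array([.0155,.9999]);yh=np.array([-.9999,.0155])
d=np.array(s["ee_pos"][:2])-O; print(d@xh,d@yh)
```

```text
7.525 [ 0.60523481 -0.13836227  0.08715161] [ 0.01121164  0.70712301 -0.01058797  0.70692237] [0.11338825 4.67777468 5.67316685] 0.05470593798492082
-0.16489329604059966 0.0005095203690658939
```

View pics/w8.png

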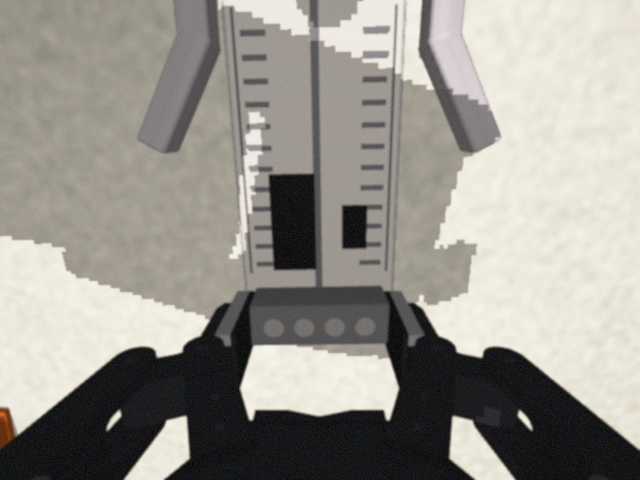

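View pics/s8.png

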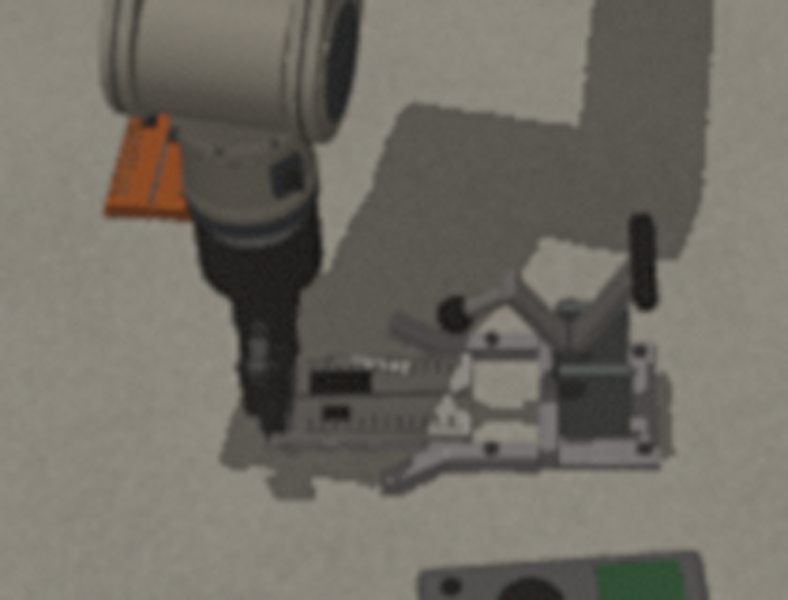

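Request:
{"api": "servo_tool", "payload": {"deltas": [{"xyz": [0, 1, 0], "angular": [0, 0, 0], "grip": 255}, {"xyz": [0, 2, 0], "angular": [0, 0, 0], "grip": 255}, {"xyz": [0, 3, 0], "angular": [0, 0, 0], "grip": 255}, {"xyz": [0, 3.6, 0], "angular": [0, 0, 0], "grip": 255}, {"xyz": [0, 3.8, 0], "angular": [0, 0, 0], "grip": 255}, {"xyz": [0, 4.0, 0], "angular": [0, 0, 0], "grip": 255}]}}

```text
clock: 8.38
ee_pos: [0.6066, -0.0993, 0.0872]
orientation: [0.011, 0.707, -0.011, 0.707]
wrist_force: [0.3, -3.6, 5.3]
finger_gap: 0.0549
```

Request:
{"api": "servo_tool", "payload": {"deltas": [{"xyz": [0, 0.2, 0], "angular": [0, 0, 0], "grip": 255}, {"xyz": [0, 0.3, 0], "angular": [0, 0, 0], "grip": 255}]}}

```text
clock: 8.62
ee_pos: [0.6067, -0.0964, 0.0872]
orientation: [0.011, 0.707, -0.011, 0.707]
wrist_force: [-0.4, -4.2, 5.5]
finger_gap: 0.0547
```

Request:
{"api": "servo_tool", "payload": {"deltas": [{"xyz": [0, 0.15, 0], "angular": [0, 0, 0], "grip": 255}, {"xyz": [0, 0.3, 0], "angular": [0, 0, 0], "grip": 255}]}}

```text
clock: 8.88
ee_pos: [0.6067, -0.0954, 0.0872]
orientation: [0.01, 0.707, -0.012, 0.707]
wrist_force: [-1.5, -21.4, 4.4]
finger_gap: 0.0548
```

Run:
```python
from h import *
s=observe();print(s["clock"],s["ee_pos"],s["orientation"],s["wrist_force"],s["finger_gap"])
im=read_camera("wrist"); cv2.imwrite("pics/w9.png",im[:,:,::-1])
```

```text
8.875 [ 0.60666539 -0.09536582  0.08718091] [ 0.00992398  0.70687292 -0.01194944  0.70717   ] [ -1.50133443 -21.36321332   4.4033846 ] 0.05475635381548194
```

View pics/w9.png

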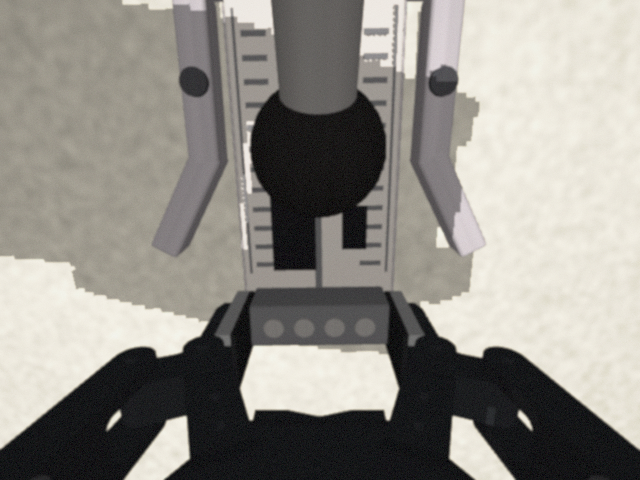

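Request:
{"api": "servo_tool", "payload": {"deltas": [{"xyz": [0, 0, 0], "angular": [0, 0, 0], "grip": 0}, {"xyz": [0, 0, 0], "angular": [0, 0, 0], "grip": 0}, {"xyz": [0, 0, 0], "angular": [0, 0, 0], "grip": 0}, {"xyz": [-3, -1, 0], "angular": [0, 0, 0], "grip": 0}, {"xyz": [-9, -4, 0], "angular": [0, 0, 0], "grip": 0}, {"xyz": [-15, -6, 0], "angular": [0, 0, 0], "grip": 0}, {"xyz": [-20, -6, 0], "angular": [0, 0, 0], "grip": 0}, {"xyz": [-20, -6, 0], "angular": [0, 0, 0], "grip": 0}]}}

```text
clock: 9.93
ee_pos: [0.6069, -0.1543, 0.2922]
orientation: [0.011, 0.704, -0.012, 0.71]
wrist_force: [-0.3, -0.0, -1.1]
finger_gap: 0.0855
```

Run:
```python
from h import *
s=observe();print(s["clock"],s["ee_pos"],s["orientation"],s["wrist_force"],s["finger_gap"])
im=read_camera("wrist"); cv2.imwrite("pics/w10.png",im[:,:,::-1])
```

```text
9.925 [ 0.60685038 -0.15431344  0.29218025] [ 0.01060961  0.70386073 -0.01206272  0.71015632] [-0.34333137 -0.01265106 -1.09585795] 0.0855248921958412
```

View pics/w10.png

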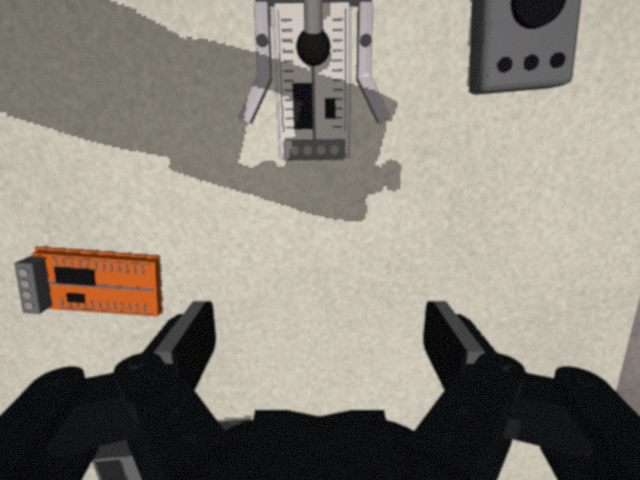

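Run:
```python
from h import *
s=observe();C=cam("wrist",s)
im=cv2.imread("pics/w10.png")
x,y,w,h=235,0,170,170
cv2.imwrite("pics/w10z.png",cv2.resize(im[y:y+h,x:x+w],(600,600),interpolation=cv2.INTER_CUBIC))
for n,p,z in [("oL",(286,157.5),.032),("oR",(345,158),.032),("flL",(247,120),.016),("flR",(384,120),.016)]: print(n,onz(C,p,z))
```

```text
oL [ 0.57831254 -0.10018584  0.032     ]
oR [ 0.63128192 -0.10235475  0.032     ]
flL [ 0.54324623 -0.06658506  0.016     ]
flR [ 0.66855093 -0.07062522  0.016     ]
```

View pics/w10z.png

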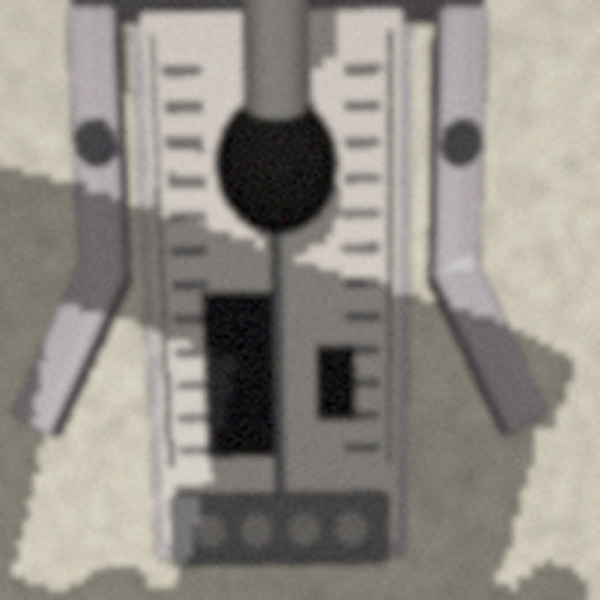

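Request:
{"api": "servo_tool", "payload": {"deltas": [{"xyz": [-1, 6, 0], "angular": [0, 0, 0], "grip": 255}, {"xyz": [-1, 12, -0.3], "angular": [0, 0, 0], "grip": 255}, {"xyz": [-1, 18, -0.5], "angular": [0, 0, 0], "grip": 255}, {"xyz": [-1, 24, -0.7], "angular": [0, 0, 0], "grip": 255}, {"xyz": [-1, 29.5, -0.7], "angular": [0, 0, 0], "grip": 255}, {"xyz": [-1, 29.5, -0.7], "angular": [0, 0, 0], "grip": 255}, {"xyz": [4, 29.5, -0.7], "angular": [0, 0, 0], "grip": 255}, {"xyz": [4, 29.5, -0.7], "angular": [0, 0, 0], "grip": 255}]}}

```text
clock: 10.98
ee_pos: [0.604, 0.1403, 0.2423]
orientation: [0.01, 0.711, -0.012, 0.703]
wrist_force: [0.1, -0.2, 0.2]
finger_gap: 0.0
```

Run:
```python
from h import *
s=observe();print(s["clock"],s["ee_pos"],s["wrist_force"],s["finger_gap"])
a=read_camera("wrist");b=read_camera("scene")[150:310,230:440]
cv2.imwrite("pics/11.png",np.hstack([cv2.resize(a,(400,300)),cv2.resize(b,(394,300))])[:,:,::-1])
```

```text
10.975 [0.6039733  0.14029318 0.24226597] [ 0.13004459 -0.17165645  0.18831402] 4.944910277044288e-05
```

View pics/11.png

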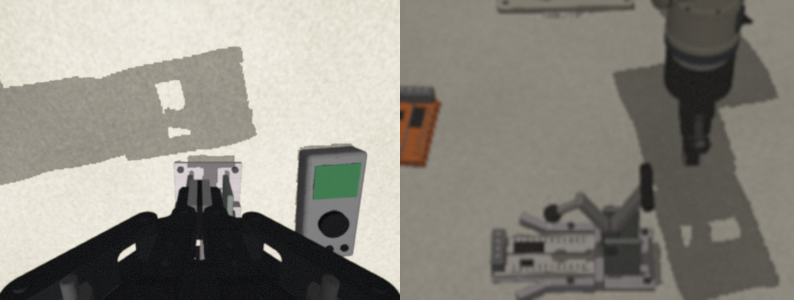

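Request:
{"api": "servo_tool", "payload": {"deltas": [{"xyz": [4.4, 0, 0.4], "angular": [0, 0, 0], "grip": 255}, {"xyz": [4.4, -0.5, 0.4], "angular": [0, 0, 0], "grip": 255}, {"xyz": [4.4, -2, 0.4], "angular": [0, 0, 0], "grip": 255}, {"xyz": [4.4, -3.5, 0.4], "angular": [0, 0, 0], "grip": 255}, {"xyz": [4.4, -5, 0.4], "angular": [0, 0, 0], "grip": 255}, {"xyz": [4.4, -6.5, 0.4], "angular": [0, 0, 0], "grip": 255}, {"xyz": [4.4, -8, 0.4], "angular": [0, 0, 0], "grip": 255}, {"xyz": [4.4, -9, 0.4], "angular": [0, 0, 0], "grip": 255}]}}

```text
clock: 12.08
ee_pos: [0.6082, 0.0497, 0.2037]
orientation: [0.011, 0.707, -0.012, 0.707]
wrist_force: [-0.3, -0.6, 0.4]
finger_gap: 0.0001
```

Run:
```python
from h import *
s=observe();print(s["clock"],s["ee_pos"],s["wrist_force"],s["finger_gap"])
a=read_camera("wrist");b=read_camera("scene")[150:310,230:440]
cv2.imwrite("pics/12.png",np.hstack([cv2.resize(a,(400,300)),cv2.resize(b,(394,300))])[:,:,::-1])
```

```text
12.075 [0.60815008 0.04969217 0.20367812] [-0.26921024 -0.56715422  0.43980351] 7.926356324004526e-05
```

View pics/12.png

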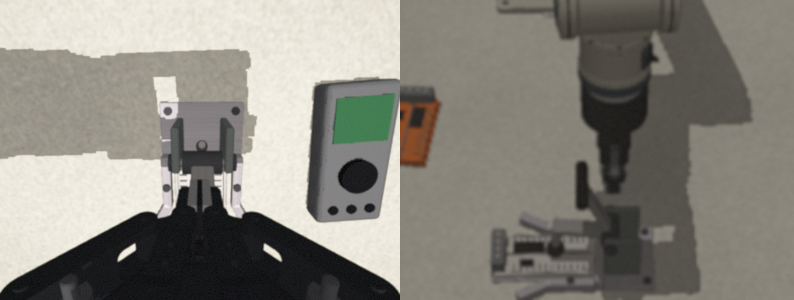

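Request:
{"api": "servo_tool", "payload": {"deltas": [{"xyz": [-4, 1, 0], "angular": [0, 0, 0], "grip": 255}, {"xyz": [-10, 1, 0], "angular": [0, 0, 0], "grip": 255}, {"xyz": [-14, -3, 0], "angular": [0, 0, 0], "grip": 255}, {"xyz": [-14, -9, 0], "angular": [0, 0, 0], "grip": 255}, {"xyz": [-14, -15, 0], "angular": [0, 0, 0], "grip": 255}, {"xyz": [-14, -18, 0], "angular": [0, 0, 0], "grip": 255}, {"xyz": [-14, -18, 0], "angular": [0, 0, 0], "grip": 255}, {"xyz": [-14, -18, 0], "angular": [0, 0, 0], "grip": 255}]}}

```text
clock: 13.18
ee_pos: [0.6024, -0.1281, 0.3427]
orientation: [0.011, 0.707, -0.011, 0.707]
wrist_force: [-0.4, 0.6, 0.1]
finger_gap: -0.0004
```

Run:
```python
from h import *
s=observe();print(s["clock"],s["ee_pos"],s["wrist_force"],s["finger_gap"])
im=read_camera("wrist"); cv2.imwrite("pics/w13.png",im[:,:,::-1])
C=cam("wrist",s)
m=(im.max(2)<45).astype(np.uint8); m[:,:270]=0;m[:,395:]=0;m[260:]=0
n,l,st,ce=cv2.connectedComponentsWithStats(m)
for i in range(1,n):
    if st[i][4]>150: print(st[i],ce[i])
top=read_camera("top"); cv2.imwrite("pics/t13.png",top[:,:,::-1])
b=read_camera("scene")[150:350,190:440];cv2.imwrite("pics/s13.png",cv2.resize(b,(750,600),interpolation=cv2.INTER_CUBIC)[:,:,::-1])
```

```text
13.175 [ 0.60238641 -0.12807838  0.34274165] [-0.37153658  0.63001202  0.05605351] -0.0003741643300567681
[ 273   17  103   26 2523] [323.66706302  29.64367816]
[312 101  21  12 152] [321.97368421 106.375     ]
[305 118  16  37 540] [312.78888889 135.83148148]
```

View pics/w13.png

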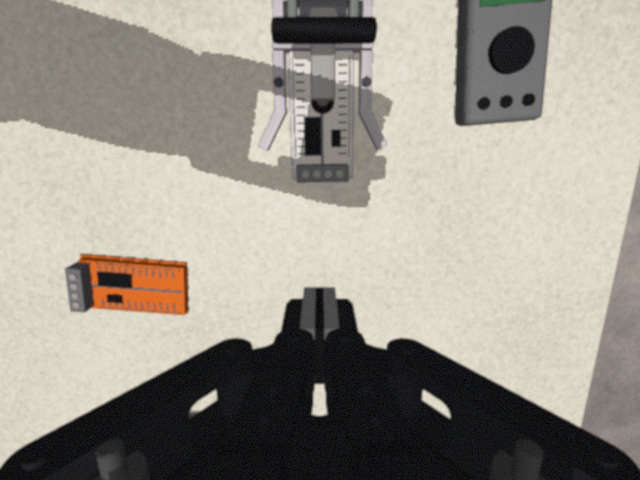

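View pics/s13.png

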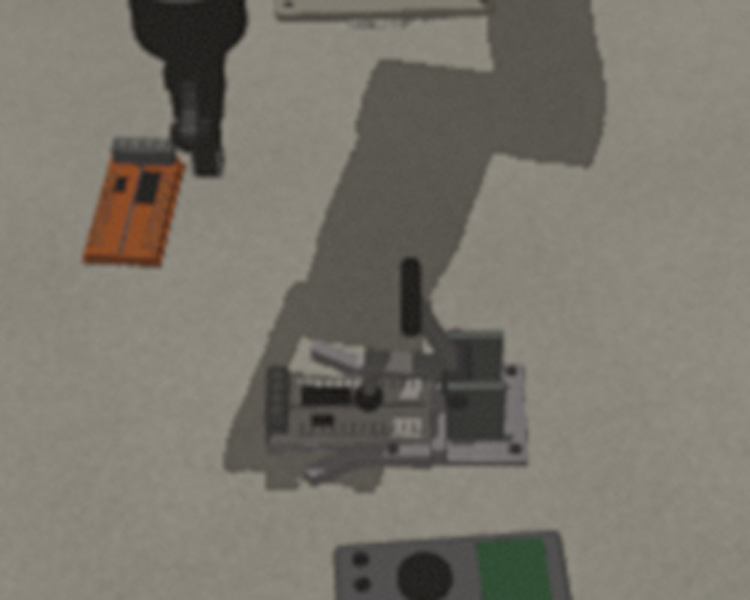

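View pics/t13.png

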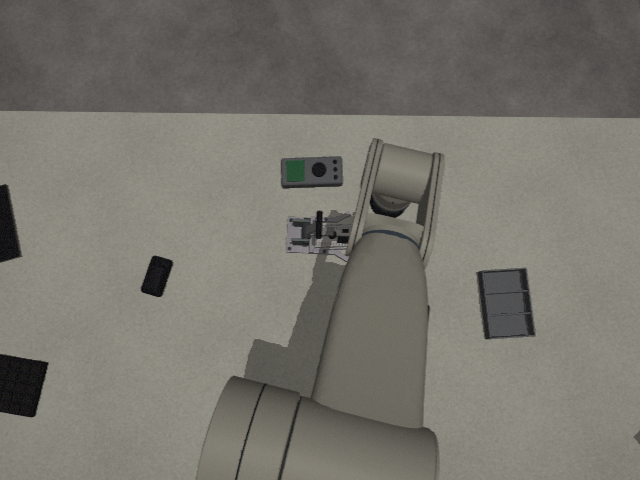

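Run:
```python
from h import *
s=observe();C=cam("wrist",s)
print("bar",onz(C,(324,29.6),.1436))
im=cv2.imread("pics/w13.png")
x,y,w,h=240,0,170,190
cv2.imwrite("pics/w13z.png",cv2.resize(im[y:y+h,x:x+w],(536,600),interpolation=cv2.INTER_CUBIC))
for n,p,z in [("oL",(297,181),.032),("oR",(350,181),.032),("flL",(264,148),.016),("flR",(379,147),.016)]: print(n,onz(C,p,z))
```

```text
bar [0.6099488  0.01280933 0.1436    ]
oL [ 0.57955787 -0.10171921  0.032     ]
oR [ 0.63602004 -0.10346395  0.032     ]
flL [ 0.54455029 -0.06715965  0.016     ]
flR [ 0.66888909 -0.06995539  0.016     ]
```

View pics/w13z.png

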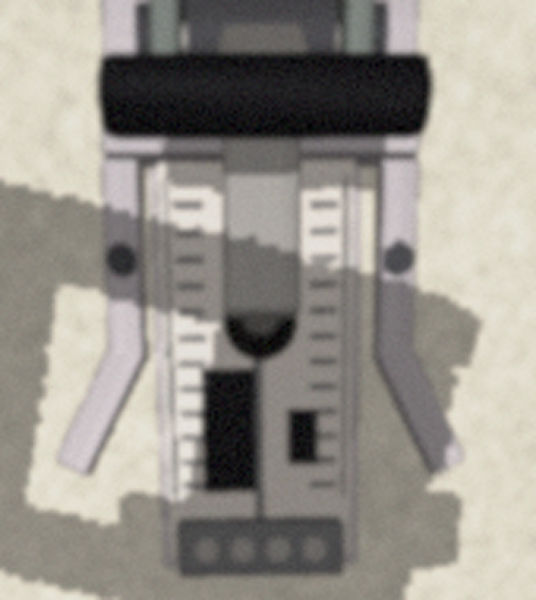

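Run:
```python
from h import *
im=cv2.imread("pics/w13.png")
x,y,w,h=270,36,100,32
cv2.imwrite("pics/w13zz.png",cv2.resize(im[y:y+h,x:x+w],(800,256),interpolation=cv2.INTER_NEAREST))
C=cam("wrist");O=np.array([.6083,.0265]);xh=np.array([.0155,.9999]);yh=np.array([-.9999,.0155])
for n,a,b,z in [("stop top edge",0,-.03,.022),("face@board top",0,-.03,.014),("foot of face",0,-.037,.0),("board front home L",0,.035,.014),("home outer L",-.13,.028,.032),("home outer R",-.13,-.028,.032)]:
    p=O+a*xh+b*yh; print(n,np.round(proj(C,[*p,z]),1))
```

```text
stop top edge [350.7  47.9]
face@board top [350.   49.7]
foot of face [355.6  52.6]
board front home L [285.7  50.8]
home outer L [295.9 182.3]
home outer R [348.4 181.5]
```

View pics/w13zz.png

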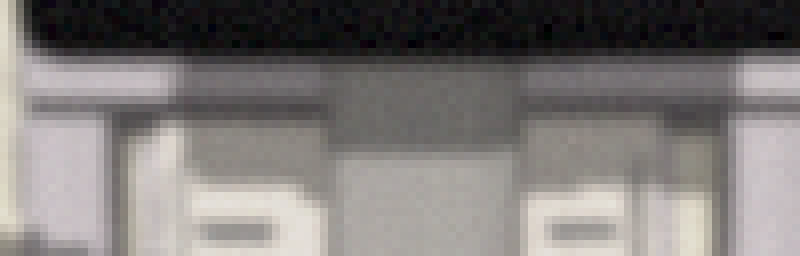

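Run:
```python
from bench import *
print(observe()["clock"],observe()["wrist_force"]); print(close_job())
```

```text
13.325 [-0.44292755  0.41851208 -0.31462724]
the job is handed in; nothing more can be done
None
```

The breadboard is home under the hold-down arm, and I handed the job in at 13.3 s on the clock, with the gripper clear of everything.

**What I did:**
1. I pushed the bar back until the arm flipped up and stayed up.
2. I gripped the connector block across its width, slid the board between the rails and pressed it against the stop. It met firm resistance (21 N) at the expected position.
3. I released the board, went round behind the bar and pushed it forward until the arm snapped down.

**Last checks:**
- **Arm:** the bar is at world y = 12.8 mm. It should be about 13.1 mm with the arm resting on a board that is home, so it reads about 0.12 rad. The foot is seen sitting on the board.
- **Board:** the front edge touches the stop to within about 1 pixel (roughly 1 mm). The connector block is outermost, and its outer face is at y = -102.6 mm against -103.5 mm expected.
- **Bystanders:** in the top view the meter, mouse and tray look to be where they started.
- **Small disagreements:** two measurements of the block's outer face differed by 1 to 1.5 mm, which is within camera accuracy. While I held the block, the fingertips pressed down on the board with about 5 N.

No check failed.

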